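# Free a sagging bolt and hold the rack bay's gate ajar

### The arm

A 6-joint arm with a two-finger parallel gripper is mounted at the origin on the work surface. World frame = base frame: x ahead of the robot, y to its left, z up, the work surface at z = 0. Lengths are in m, angles in degrees, forces in N, time in s.
With the tool pointing down it reaches from about 0.325 to 0.775 m from the base axis. Payload 5.5 kg.
Tool frame: the origin (TCP) lies on the centre line of the jaws, within the pads' length; the fingertips stand 11 mm ahead of it and the grasp point (between the pads) lies 8 mm behind it (r.nose_length is the distance from the TCP to the fingertips, in m); z points along the fingers, y is the direction in which the jaws open and shut (so a half turn about z gives the same grasp; the last joint's range is limited). The gripper opens to 85 mm and grips with 20 to 120 N. Pads are 22 mm wide; open, the fingers measure 114 mm over their backs; the gripper's body (76 mm by 85 mm) begins 54 mm behind the grasp point. The pads swing forward as they close: fully open they stand 13 mm farther back than shut.
Start: joints at [-67.535, 5.22, 70.514, -0, 104.267, -3.249], TCP at [0.26, -0.541, 0.242] pointing down, gripper open.
Joint ranges: [-164.24, 164.24], [-49.07, 125.15], [9.68, 141.18], [-86.29, 266.29], [3.28, 154.24], [-151.56, 151.56]. Speed limits (degrees/s): [147.25, 147.25, 172.46, 180, 180, 180].

### API

Orientations are given as [roll, pitch, yaw] about the fixed x, y, z axes, in that order (R = Rz(yaw) Ry(pitch) Rx(roll)).
In Python, from station import r gives the robot as it stands.
- The arm moves only by the tool apply_moves, never from a script. Its argument "rows" is a list of rows, each an object with "travel": the shift along the tool's x, y, z normalised to -1 to 1, where 1 is 1 m, a list of three; "rotation": the turn, a rotation vector about the tool's x, y, z normalised to -1 to 1, where 1 is 6 degrees, a list of three; "claw": the gripper command: -1 is fully open, 1 is shut, values between are in proportion. In form: [{"travel": [tx, ty, tz], "rotation": [ax, ay, az], "claw": claw}, ...]. A call has exactly 5 rows; each row shifts and turns the commanded pose from where the row before left it, along the tool's axes as they then stand; what a row does not reach is not made up. A row lasts 1/8 s, in which the tool goes at most 62.5 mm and 10.7 degrees, less where a joint would pass 70% of its speed; a pose out of reach is approached as far as the arm can. A call with a number of a shift or a turn outside -1 to 1 is refused whole. A call with a gripper value outside its range is refused whole. The fingers move at their own pace and stop on an object; "force" is the grip in N (left out, the last holds). Time passes only in rows, so rows that do not move let the fingers close, or fill a call up. It gives the time, the measured TCP pose, the force and the opening at its end, in the units of the state.
- r.get_obs(): the state, without advancing time (a new reading comes with each control period).
- r.get_image(name): name is "scene" or "top" or "wrist"; returns the picture (420x560x3 uint8, blue, green, red); there is no depth.
- r.camera_info(name): a dict with "fx", "fy", "cx", "cy" (pixels), "rvec" (rotation vector, rad) and "tvec" (3), from world to camera coordinates, as OpenCV has them. Camera axes: x right, y down, z forward; pixel columns grow to the right and rows downward; lengths in m; the calibration is good to about 2 mm. A picture is of the moment at which its call begins: read the wrist's pose just before it. camera_info takes no time and is no camera call; for the wrist camera it gives the pose at the moment of the call.
- r.hand_in(): hands the job in, once; it reports no verdict.
Trained networks look in the newest picture that a camera, given by its name, has taken for a name from the list of things; names that differ only in an ending like _2 or _b are one class to them, and where a whole thing is asked for, a point or a joint stands for the part that bears it (a point fixed in the world has none). Each returns a list of dicts, best first, with "conf" (0 to 1); they miss things now and then, are a little off and sometimes report something else, mostly with a low value. They report only what shows in the picture. A call takes as long as a camera call.
- r.cut_out(camera, query): "region" (420x560 bool, what is visible of it) and "rect" ([left, top, right, bottom] in pixels, round what is visible of it).
The state is a dict: "t": time; "joint_positions": joint angles; "joint_velocities": joint speeds; "joint_torque": joint torques, N m; "eef_pos": TCP position; "tcp_rot": TCP orientation; "ft_force": force on the tool from outside, world axes, zero at the start; "moment": the same for the moment, N m; "grip_width": opening from 0.0 (shut) to 1.0 (fully open).
Only numpy, scipy, OpenCV 4.12 (cv2) and the standard library are available. Lean on these libraries where they do the work, as an engineer would, in place of code of your own. Each camera call takes 0.05 s, during which the arm holds its last target.

### The job

Lift the amber cover gently all the way back onto its stop, then take the red knob of the gate's sagging bolt, lift it over the keeper's bent lip while pulling it sideways until the bolt is clear of the keeper, and swing the yellow gate ajar by that knob, its free edge about 70 mm out. Finish still gripping the knob and holding the self-closing gate there; do not throw it wide open, and leave the other things on the bench and on the bay's roof where they stand.

Things in the scene. Friction and masses are not known exactly. Their poses are not given: they have to be found in the camera images.
- bay: white tube-rack bay, fixed to the bench, may be yawed. Origin on the bench below the middle of its front, in the shut gate's plane; x points into the machine, y left as one faces the front, z up. Offsets below are in this frame with the gate shut. Machine block: x 75 to 275 mm, y -160 to 160 mm, up to z 197 mm.
- keeper_lip (a point): middle of the upper edge of the brass keeper's bent-up lip, on the fixed white post right of the gate (post y -143 to -97 mm, 105 mm high), at (0, -108, 117) mm. The lip is 12 mm high, 6 mm thick along the bolt, between two upright horns (x +-13 to +-19 mm) whose tops are at z 145 mm.
- cover (a joint): hinge of the amber see-through cover over the bolt (plate 98 mm deep from the hinge, 130 mm wide, 5 mm thick). 0 = lying level over the bolt, 2.0 rad = leaning back on its stop; it starts between 0 and 0.3. Stiff hinge: it stays where it is left (about 0.1 N m). It turns about the bay's y axis through point cover_hinge; the tab goes up and then back.
- cover_hinge (a point): fixed point on the cover's hinge line, in the middle of its width, at (85, -55, 205) mm in the bay's frame
- cover_tab (a point): point to grip on the cover's orange tab: a tongue that sticks out of the front edge, 16 mm wide (along the hinge line), 8 mm thick; this point lies 130 mm from the hinge, 32 mm beyond the plate's edge and 20 mm from the tab's end. Pinched across its 16 mm width from above, with the hand kept upright, it turns between the fingers as the cover swings.
- bolt_knob (a point): point to grip on the bolt's red knob, on its axis, 18 mm below its top; upright round post 16 mm across, 46 mm long, standing on the bolt's rod (gripping point 28 mm above the rod's upper side). At rest at (0, -30, 154) mm in the bay's frame; it moves with the bolt and the gate. Steel cradles beside the rod, 40 to 50 mm either side of the knob, reach up to 24 mm below this point.
- knob: the red knob itself (its origin is not at the knob: use point bolt_knob)
- bolt_lift (a joint): how far the bolt is lifted in its worn guides, m: 0 = sagging (rest), at most 0.014. The bolt is about 0.16 kg and falls back when let go. At 0 the nose of the bolt (block 24 mm high, 12 mm thick at its end) hangs 5 mm behind the keeper's lip and overlaps it by 7 mm, so it must be lifted between 8 and 14 mm while it is drawn.
- bolt_draw (a joint): how far the bolt is drawn, m, along the gate towards the gate's hinge (bay's +y with the gate shut): 0 = home, at most 0.045. It catches the lip at 0.005 unless lifted; from 0.026 on the nose is clear of the keeper and the gate can swing. Friction about 2 N; it stays where it is left.
- gate (a joint): yellow-framed clear gate, 210 mm wide from hinge to free edge, 14 mm thick, top edge at z 105 mm. 0 = shut, opens towards the bay's front (-x of the bay, free edge coming out) up to 1.2 rad. A spring shuts it with 0.2 N m at 0 rising to 0.33 N m at 0.33 rad. Seen from above it opens clockwise about gate_hinge. Free edge 70 mm out = 0.34 rad.
- gate_hinge (a point): fixed point on the gate's upright hinge line at the height of its top edge, at (0, 120, 105) mm in the bay's frame
- gate_edge (a point): top corner of the gate's free edge, 210 mm from the hinge line, at (0, -90, 105) mm in the bay's frame when shut
- bottle: clear glass jar with a blue cap, 64 mm across, 110 mm tall, standing on the bench beside the keeper post; origin at the centre of its underside; leave it alone
- tip_box: pipette tip box, black with a clear lid, 75 x 120 x 52 mm, lying on the roof of the bay towards its back; origin at the centre of its underside; leave it alone
- tube_rack: dark grey rack with white microtubes, 75 x 130 x 41 mm, on the bench in front of the gate's hinge side; origin at the centre of its underside; leave it alone
- spare_rack: empty black rack, 75 x 130 x 30 mm, on the bench to a side; origin at the centre of its underside; leave it alone
- beaker: glass beaker, 70 mm across, 90 mm tall, on the bench to a side; origin at the centre of its underside; leave it alone
- timer: white bench timer, 70 x 70 x 30 mm, on the bench to a side; origin at the centre of its underside; leave it alone
- jar: amber jar with an orange cap, 60 mm across, 80 mm tall, on the bench to a side; origin at the centre of its underside; leave it alone

How it is judged (in metres and radians):
On the way, in this order (a step that is already met when the one before it is completed fails the run):
1. the cover is swung back onto its stop (value of joint cover above 1.88 rad and value of joint bolt_draw below 0.01 m), for 0.2 s.
2. the bolt is drawn clear of the keeper by its knob (value of joint bolt_draw above 0.026 m and value of joint gate below 0.2 rad and contact force between the fingers and knob above 1 N), for 0.1 s.
At the end, for the whole second after the job is handed in: The fingers hold the knob (more than 1 N) and keep the gate still at 0.20 to 0.48 rad (free edge 42 to 97 mm out), the bolt is drawn at least 22 mm, and the cover leans back on its stop (above 1.85 of 2.0 rad) (value of joint gate between 0.2 and 0.48 rad and velocity of joint gate between -0.1 and 0.1 rad/s and value of joint bolt_draw above 0.022 m and value of joint cover above 1.85 rad and contact force between the fingers and knob above 1 N); the arm keeps its last pose, push and grip.
It fails at once if the cover is thrown onto its stop (faster than 1.5 rad/s over the last half radian) or flung (3 rad/s) ((value of joint cover above 1.5 rad and velocity of joint cover above 1.5 rad/s) or velocity of joint cover above 3 rad/s or velocity of joint cover below -3 rad/s).
It fails at once if the gate is thrown wide open (beyond 0.75 rad) (value of joint gate above 0.75 rad).
It fails at once if another thing on the bench or the roof is moved by more than 30 mm (distance of any of bottle, tip_box, tube_rack, spare_rack, beaker, timer, jar from where it was at the start of the episode above 0.03 m).
It also fails if it takes over 58 s, if anything falls off the work surface, if the arm or the gripper's body presses on something with over 40 N, if the wrist force passes 120 N, or if a joint passes its speed limit or range.

## Working session

There is one attempt and no reset: what is moved stays moved. The work goes in short steps, Python scripts to look and compute and a tool call to move; the robot and the scene stay as the last step left them, time stands still between calls to the robot, and variables do not carry over. Pictures are saved under pics/ and viewed, and the job is handed in when it is done.

Besides the shell and the picture viewer there is one more tool, called after "Request:" in YAML: its name, and indented under it one key for each argument. apply_moves: Moves the arm, as the interface text tells. Its arguments: {"type":"object","properties":{"rows":{"type":"array"},"force":{"type":"number"}},"required":["rows"]}

```bash
mkdir -p pics; ls; python3 - <<'E'
from station import r
import cv2
o=r.get_obs(); print(o)
for n in ["scene","top"]:
    im=r.get_image(n); cv2.imwrite(f"pics/{n}0.png",im); print(n,r.camera_info(n))
E
```

```text
pics
{'t': 0.0, 'joint_positions': array([-6.75353182e+01,  5.26331202e+00,  7.05814864e+01,  4.43403161e-05,
        1.04267891e+02, -3.24767352e+00]), 'joint_velocities': array([ 0.01846909,  0.05521478, -0.04845201, -0.04515105,  0.09719581,
        0.05252649]), 'joint_torque': array([-9.84211256e-04, -4.58722723e+01, -4.18031466e+01, -1.54864624e-04,
        1.14567528e-02, -5.77542733e-05]), 'eef_pos': array([ 0.26021857, -0.54034077,  0.24115261]), 'tcp_rot': array([-1.79887494e+02, -6.42703466e-03,  2.57123599e+01]), 'ft_force': array([-0.36065643,  0.56783627,  0.07454978]), 'moment': array([ 0.01837029, -0.02217324,  0.04332177]), 'grip_width': 0.9985036287310141}
scene {'fx': 455.87265487540947, 'fy': 455.87265487540947, 'cx': 282.3479995591064, 'cy': 201.59000802948825, 'rvec': array([ 0.55198932,  2.89210367, -0.79391865]), 'tvec': array([ 0.53244605, -0.09154011,  1.45233966])}
top {'fx': 405.0088850412242, 'fy': 405.0088850412242, 'cx': 282.4912442858127, 'cy': 213.21967111838052, 'rvec': array([ 2.14914074, -2.12740817,  0.22028858]), 'tvec': array([-0.03223514,  0.58859171,  1.20326083])}
```

View pics/scene0.png

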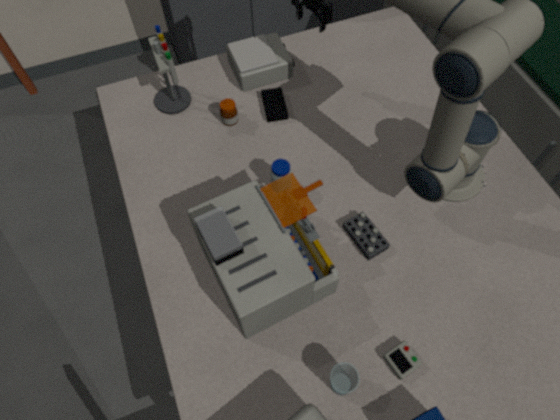

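View pics/top0.png

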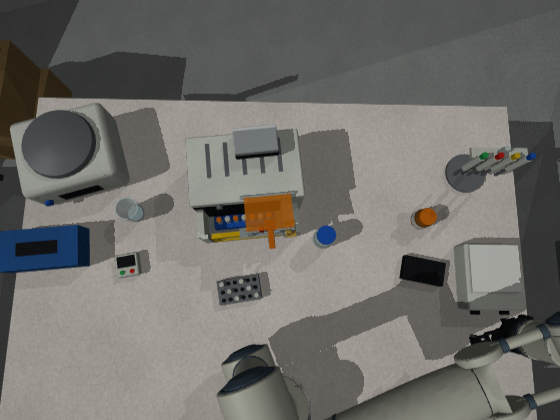

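The scene view shows the bay at about (265,250) and the top view at about (245,190), with the orange tab at top (271,240). I'll enlarge both.

```bash
python3 - <<'E'
import cv2
a=cv2.imread("pics/top0.png")[115:265,165:365]; cv2.imwrite("pics/topz.png",cv2.resize(a,None,fx=4,fy=4,interpolation=cv2.INTER_CUBIC))
a=cv2.imread("pics/scene0.png")[150:350,180:400]; cv2.imwrite("pics/scz.png",cv2.resize(a,None,fx=3,fy=3,interpolation=cv2.INTER_CUBIC))
E
```

```text
(no output)
```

View pics/topz.png

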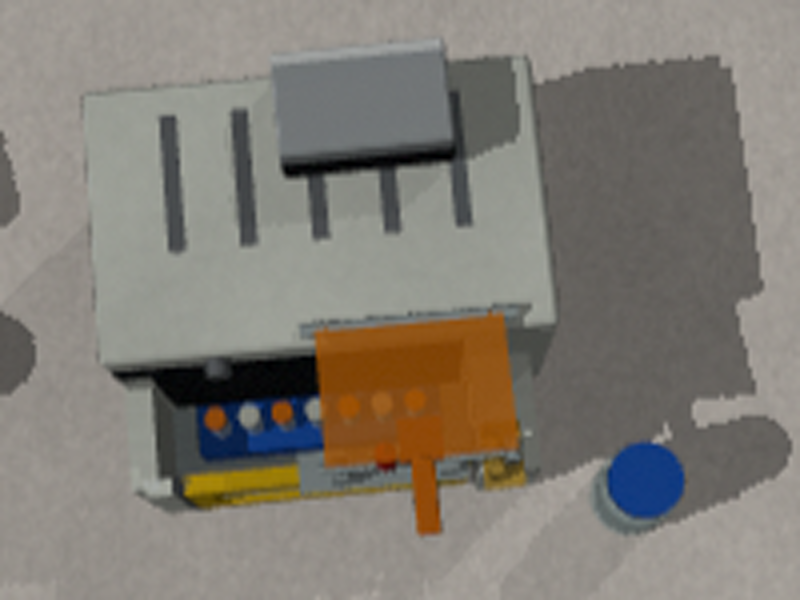

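View pics/scz.png

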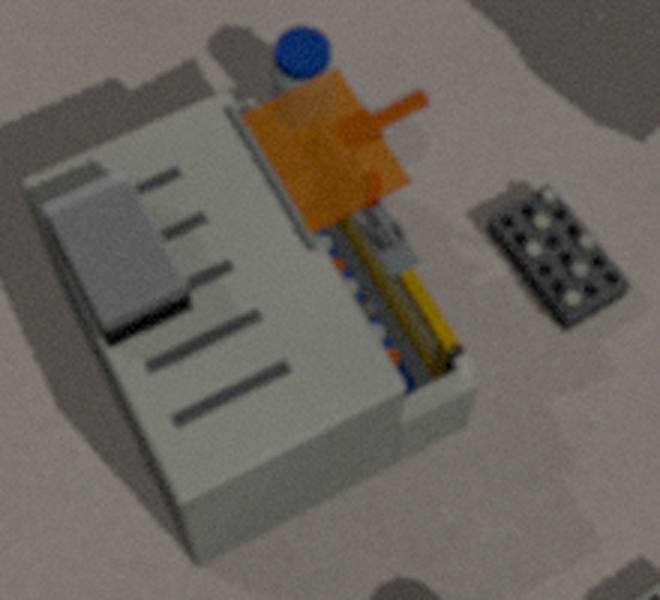

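```bash
cat > h.py <<'E'
import numpy as np, cv2
from scipy.optimize import least_squares
from scipy.spatial.transform import Rotation as R
def proj(ci,P):
    K=np.array([[ci["fx"],0,ci["cx"]],[0,ci["fy"],ci["cy"]],[0,0,1]])
    return cv2.projectPoints(np.asarray(P,float).reshape(-1,3),ci["rvec"],ci["tvec"],K,None)[0].reshape(-1,2)
def bay2w(p,P):
    c,s=np.cos(p[2]),np.sin(p[2]); P=np.asarray(P,float).reshape(-1,3)
    return np.c_[p[0]+c*P[:,0]-s*P[:,1],p[1]+s*P[:,0]+c*P[:,1],P[:,2]]
def cov(q,rad,y,h=0):
    return [0.085-rad*np.cos(q)+0*h, y, 0.205+rad*np.sin(q)]
E
python3 - <<'E'
from h import *
from station import r
ct,cs=r.camera_info("top"),r.camera_info("scene")
roof=[[.275,.16,.197],[.075,.16,.197],[.075,-.16,.197],[.275,-.16,.197]]
def pts(q): return np.array(roof+[cov(q,0,.01),cov(q,0,-.12),cov(q,.098,-.12),cov(q,.098,.01),cov(q,.150,-.055)])
T=np.array([(85,95),(105,365),(553,323),(527,55),(317,333),(503,316),(517,450),(327,467),(428,533)])/4+[165,115]-.4
S=np.array([(187,500),(403,390),(np.nan,0),(25,183),(317,230),(243,115),(338,72),(410,182),(425,99)])/3+[180,150]-.3
def res(p,full=False):
    W=bay2w(p,pts(p[3])); a=proj(ct,W)-T; b=proj(cs,W)-S
    if full: print(np.round(a,1)); print(np.round(b,1))
    e=np.r_[a.ravel(),b.ravel()]; return np.nan_to_num(e)
s=least_squares(res,[.6,0,0.1,.1],loss="soft_l1"); p=s.x; res(p,True); print(p,np.degrees(p[2]))
np.save("bay.npy",p)
for n,q in dict(tab=cov(p[3],.13,-.055),knob=[0,-.03,.154],lip=[0,-.108,.117],ghinge=[0,.12,.105],hinge=[.085,-.055,.205]).items():
    w=bay2w(p,q); print(n,w,proj(ct,w),proj(cs,w))
E
```

```text
[[-1.3 -0.6]
 [-1.9  1.1]
 [ 2.2  0.5]
 [ 0.8 -0.5]
 [-0.7 -0.3]
 [ 0.1 -0.5]
 [ 0.5  0.8]
 [-0.2  1.3]
 [ 0.6  1.5]]
[[-3.   1.1]
 [ 2.4 -1.9]
 [ nan 27.6]
 [-2.1 -2.6]
 [-2.7  1.4]
 [-1.4  0.4]
 [ 0.1 -1. ]
 [ 0.8  0.2]
 [ 0.6 -0.1]]
[0.5201511  0.06602352 0.11073669 0.05012099] 6.344744852285366
tab [[0.48166706 0.00640546 0.211513  ]] [[271.48804686 241.97368472]] [[315.27502259 185.87306928]]
knob [[0.52346641 0.03620727 0.154     ]] [[261.1450557  229.35087076]] [[304.11097441 211.31353815]]
lip [[ 0.53208623 -0.04131498  0.117     ]] [[288.05046658 228.50316583]] [[290.02501916 196.36521088]]
ghinge [[0.50688984 0.18528851 0.105     ]] [[210.54384565 236.72004377]] [[331.74242463 265.08158797]]
hinge [[0.61070855 0.02075379 0.205     ]] [[266.8534266 195.2897859]] [[270.69791193 207.59817678]]
```

```bash
cat >> h.py <<'E'
def plan(tgt,yaw,n,roll=180,pitch=0):
    from station import r
    o=r.get_obs(); R0=R.from_euler("xyz",o["tcp_rot"],degrees=True); R1=R.from_euler("xyz",[roll,pitch,yaw],degrees=True)
    rv=(R0.inv()*R1).as_rotvec(degrees=True)/n
    d=(np.array(tgt)-o["eef_pos"])/n; Rc=R0
    print("t",o["t"],"pose",np.round(o["eef_pos"],4),np.round(o["tcp_rot"],2))
    for i in range(n):
        print(np.round(Rc.inv().apply(d),4).tolist(),np.round(rv/6,3).tolist())
        Rc=Rc*R.from_rotvec(rv,degrees=True)
E
python3 - <<'E'
from h import *
plan([.42,.0,.35],6.3,10)
E
```

```text
t 0.1 pose [ 0.2602 -0.5404  0.2412] [-1.799e+02 -1.000e-02  2.571e+01]
[0.0378, -0.0418, -0.0108] [-0.002, 0.0, 0.324]
[0.0364, -0.043, -0.0108] [-0.002, 0.0, 0.324]
[0.0349, -0.0442, -0.0108] [-0.002, 0.0, 0.324]
[0.0334, -0.0454, -0.0108] [-0.002, 0.0, 0.324]
[0.0319, -0.0465, -0.0108] [-0.002, 0.0, 0.324]
[0.0303, -0.0475, -0.0108] [-0.002, 0.0, 0.324]
[0.0286, -0.0485, -0.0108] [-0.002, 0.0, 0.324]
[0.027, -0.0495, -0.0108] [-0.002, 0.0, 0.324]
[0.0253, -0.0504, -0.0109] [-0.002, 0.0, 0.324]
[0.0236, -0.0512, -0.0109] [-0.002, 0.0, 0.324]
```

Request:
apply_moves:
  rows:
    - {"travel": [0.038,-0.042,-0.011],"rotation": [0,0,0.324],"claw": -1}
    - {"travel": [0.036,-0.043,-0.011],"rotation": [0,0,0.324],"claw": -1}
    - {"travel": [0.035,-0.044,-0.011],"rotation": [0,0,0.324],"claw": -1}
    - {"travel": [0.033,-0.045,-0.011],"rotation": [0,0,0.324],"claw": -1}
    - {"travel": [0.032,-0.046,-0.011],"rotation": [0,0,0.324],"claw": -1}
  force: 30

```text
t: 0.72
eef_pos: [0.3402, -0.2696, 0.2972]
tcp_rot: [-180.0, 0.0, 15.9]
ft_force: [1.1, 0.1, 1.0]
grip_width: 1.0
```

Request:
apply_moves:
  rows:
    - {"travel": [0.03,-0.048,-0.011],"rotation": [0,0,0.324],"claw": -1}
    - {"travel": [0.029,-0.048,-0.011],"rotation": [0,0,0.324],"claw": -1}
    - {"travel": [0.027,-0.05,-0.011],"rotation": [0,0,0.324],"claw": -1}
    - {"travel": [0.025,-0.05,-0.011],"rotation": [0,0,0.324],"claw": -1}
    - {"travel": [0.024,-0.051,-0.011],"rotation": [0,0,0.324],"claw": -1}

```text
t: 1.35
eef_pos: [0.4204, 0.0005, 0.3524]
tcp_rot: [180.0, -0.0, 6.2]
ft_force: [0.3, -0.7, 0.2]
grip_width: 0.998
```

```bash
python3 - <<'E'
from h import *
from station import r
o=r.get_obs(); print(o["t"],o["eef_pos"],o["tcp_rot"])
ci=r.camera_info("wrist"); im=r.get_image("wrist"); p=np.load("bay.npy")
np.savez("w1.npz",im=im,**ci)
print(ci)
for q in [cov(p[3],.15,-.055),cov(p[3],.098,.01),cov(p[3],.098,-.12),[0,-.03,.172],[0,-.108,.117],[0,.12,.105],cov(p[3],0,.01),cov(p[3],0,-.12),[.075,.16,.197]]:
    u=proj(ci,bay2w(p,q))[0]; print(np.round(u,1)); cv2.circle(im,(int(u[0]),int(u[1])),4,(255,0,255),1)
cv2.imwrite("pics/w1.png",im)
E
```

```text
1.35 [0.42040772 0.00053943 0.35239747] [ 1.79991698e+02 -1.63496067e-03  6.20381807e+00]
{'fx': 323.67311474827824, 'fy': 323.67311474827824, 'cx': 281.03672567177045, 'cy': 207.1780353850549, 'rvec': array([-2.15717715,  1.93544564,  0.29978369]), 'tvec': array([-0.04566392,  0.32658409,  0.60944567])}
[281.  150.1]
[198.3  83.5]
[363.5  83. ]
[252.7  70.5]
[331.4  75.5]
[119.5  77.1]
[189.  -63.4]
[372. -64.]
[ -8.6 -41.2]
```

View pics/w1.png

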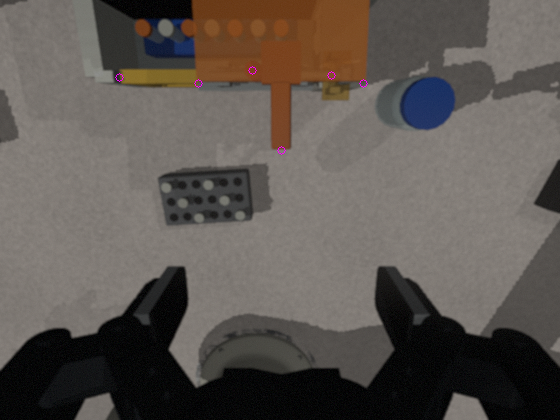

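```bash
python3 - <<'E'
from h import *
d=np.load("w1.npz"); a=d["im"][0:160,60:400]; cv2.imwrite("pics/w1z.png",cv2.resize(a,(782,368),interpolation=cv2.INTER_CUBIC))
E
```

```text
(no output)
```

View pics/w1z.png

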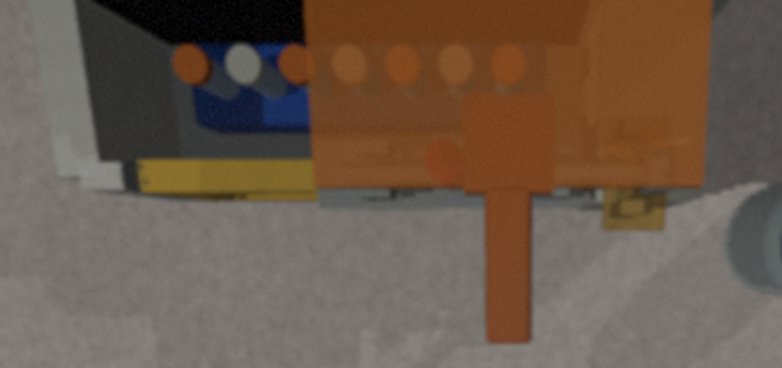

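```bash
python3 - <<'E'
from h import *
from station import r
d=np.load("w1.npz"); cw={k:d[k] for k in d.files if k!="im"}
ct,cs=r.camera_info("top"),r.camera_info("scene"); p0=np.load("bay.npy")
W=np.array([(312,186),(704,186),(486,342),(530,342),(445,162)])/2.3+[60,0]-.3
Tk=np.array([[262,229.5]]) 
T=np.array([(317,333),(503,316),(517,450),(327,467),(428,533)])/4+[165,115]-.4
S=np.array([(338,72),(410,182),(425,99)])/3+[180,150]-.3
def res(p,f=0):
    q=p[3]
    w=(proj(cw,bay2w(p,[cov(q,.098,.01),cov(q,.098,-.12),cov(q,.15,-.047),cov(q,.15,-.063),[0,-.03,.172]]))-W)*1.
    t=proj(ct,bay2w(p,[cov(q,0,.01),cov(q,0,-.12),cov(q,.098,-.12),cov(q,.098,.01),cov(q,.15,-.055)]))-T
    s=proj(cs,bay2w(p,[cov(q,.098,-.12),cov(q,.098,.01),cov(q,.15,-.055)]))-S
    if f: print(np.round(w,1),np.round(t,1),np.round(s,1))
    return np.r_[w.ravel(),t.ravel(),s.ravel()]
s=least_squares(res,p0,loss="soft_l1");p=s.x;res(p,1);print(p0,p,np.degrees(p[2]))
np.save("bay2.npy",p)
for n,q in dict(tab=cov(p[3],.13,-.055),knob=[0,-.03,.154],ghinge=[0,.12,.105],hinge=[.085,-.055,.205]).items(): print(n,bay2w(p,q))
E
```

```text
[[ 1.2 -0.2]
 [-1.1  0.1]
 [-0.3  0.4]
 [ 0.4  0.4]
 [-0.7 -1.5]] [[-0.6 -0.9]
 [ 0.1 -1. ]
 [ 0.5  0. ]
 [-0.4  0.3]
 [ 0.4  0.6]] [[-0.4 -1.6]
 [ 0.2 -0.3]
 [ 0.2 -1. ]]
[0.5201511  0.06602352 0.11073669 0.05012099] [0.52178321 0.06629418 0.10680857 0.09276664] 6.11968008406172
tab [[0.48345873 0.00686994 0.21704237]]
knob [[0.52498137 0.03646514 0.154     ]]
ghinge [[0.50899053 0.18561035 0.105     ]]
hinge [[0.61216213 0.02066908 0.205     ]]
```

Request:
apply_moves:
  rows:
    - {"travel": [0.0127,0,0.0287],"rotation": [0,0,0],"claw": -1}
    - {"travel": [0.0127,0,0.0287],"rotation": [0,0,0],"claw": -1}
    - {"travel": [0.0127,0,0.0287],"rotation": [0,0,0],"claw": -1}
    - {"travel": [0.0127,0,0.0287],"rotation": [0,0,0],"claw": -0.8}
    - {"travel": [0.0127,0,0.0287],"rotation": [0,0,0],"claw": -0.5}

```text
t: 2.02
eef_pos: [0.4836, 0.0057, 0.2073]
tcp_rot: [-180.0, 0.0, 6.3]
ft_force: [0.8, 0.6, 0.4]
grip_width: 0.751
```

Request:
apply_moves:
  rows:
    - {"travel": [0,0,0],"rotation": [0,0,0],"claw": 0}
    - {"travel": [0,0,0],"rotation": [0,0,0],"claw": 0.3}
    - {"travel": [0,0,0],"rotation": [0,0,0],"claw": 1}
    - {"travel": [0,0,0],"rotation": [0,0,0],"claw": 1}
    - {"travel": [0,0,0],"rotation": [0,0,0],"claw": 1}
  force: 25

```text
t: 2.65
eef_pos: [0.4834, 0.0074, 0.2106]
tcp_rot: [-179.8, -0.1, 6.4]
ft_force: [-0.3, 7.2, 0.3]
grip_width: 0.178
```

```bash
python3 - <<'E'
from h import *
from station import r
o=r.get_obs(); print(o)
im=r.get_image("wrist"); cv2.imwrite("pics/w2.png",im)
E
```

```text
{'t': 2.65, 'joint_positions': array([ -3.29178143, -13.17353095,  91.27724654,   0.21109782,
       101.78218547,  80.36386302]), 'joint_velocities': array([ 0.0053711 , -0.0603188 , -0.00992971,  0.03493056,  0.03684797,
       -0.02297169]), 'joint_torque': array([ -3.53052288, -31.4421308 , -42.11011291,  -2.21021801,
        -0.51744204,  -0.05545514]), 'eef_pos': array([0.4834449 , 0.00744161, 0.21060835]), 'tcp_rot': array([-1.79815462e+02, -1.47142554e-01,  6.38742882e+00]), 'ft_force': array([-0.31346173,  7.23199797,  0.25183357]), 'moment': array([ 1.11005116,  0.18889869, -0.06600042]), 'grip_width': 0.17812522842586045}
```

View pics/w2.png

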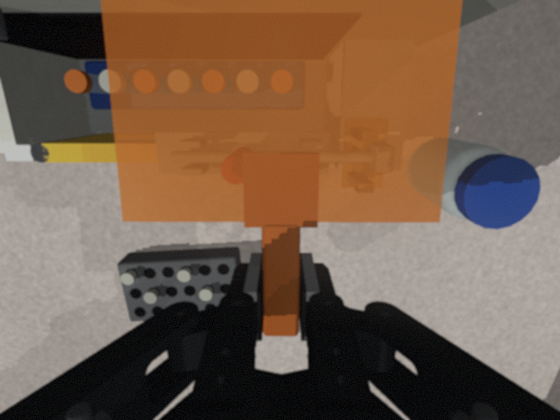

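```bash
python3 - <<'E'
import numpy as np
q=np.r_[np.linspace(.105,1.6,16),np.linspace(1.6,2.03,6)[1:]]
P=np.c_[-.130*np.cos(q),.130*np.sin(q)]
d=np.diff(P,axis=0)
for i,x in enumerate(d): print(i+1,round(q[i+1],2),np.round(x[0],4),np.round(-x[1],4))
E
```

```text
1 0.2 0.002 -0.0128
2 0.3 0.0033 -0.0125
3 0.4 0.0045 -0.0121
4 0.5 0.0057 -0.0116
5 0.6 0.0068 -0.011
6 0.7 0.0079 -0.0103
7 0.8 0.0089 -0.0095
8 0.9 0.0098 -0.0085
9 1.0 0.0106 -0.0075
10 1.1 0.0112 -0.0064
11 1.2 0.0118 -0.0053
12 1.3 0.0123 -0.0041
13 1.4 0.0126 -0.0028
14 1.5 0.0129 -0.0016
15 1.6 0.0129 -0.0003
16 1.69 0.0111 0.0008
17 1.77 0.011 0.0018
18 1.86 0.0108 0.0027
19 1.94 0.0106 0.0036
20 2.03 0.0102 0.0045
```

Request:
apply_moves:
  rows:
    - {"travel": [0.002,-0.0015,-0.0128],"rotation": [0,0,0],"claw": 1}
    - {"travel": [0.0033,0,-0.0125],"rotation": [0,0,0],"claw": 1}
    - {"travel": [0.0045,0,-0.0121],"rotation": [0,0,0],"claw": 1}
    - {"travel": [0.0057,0,-0.0116],"rotation": [0,0,0],"claw": 1}
    - {"travel": [0.0068,0,-0.011],"rotation": [0,0,0],"claw": 1}

```text
t: 3.32
eef_pos: [0.5056, 0.01, 0.2697]
tcp_rot: [-180.0, 0.0, 6.3]
ft_force: [-1.1, 4.8, -3.9]
grip_width: 0.178
```

Request:
apply_moves:
  rows:
    - {"travel": [0.0079,0,-0.0103],"rotation": [0,0,0],"claw": 1}
    - {"travel": [0.0089,0,-0.0095],"rotation": [0,0,0],"claw": 1}
    - {"travel": [0.0098,0,-0.0085],"rotation": [0,0,0],"claw": 1}
    - {"travel": [0.0106,0,-0.0075],"rotation": [0,0,0],"claw": 1}
    - {"travel": [0.0112,0,-0.0064],"rotation": [0,0,0],"claw": 1}

```text
t: 3.95
eef_pos: [0.5536, 0.0152, 0.3115]
tcp_rot: [-180.0, 0.1, 6.3]
ft_force: [-2.8, 4.5, -3.4]
grip_width: 0.182
```

```bash
python3 - <<'E'
from h import *
from station import r
p=np.load("bay2.npy")
o=r.get_obs(); print(o["eef_pos"],o["tcp_rot"],o["ft_force"],o["grip_width"])
h=bay2w(p,[.085,-.055,.205])[0]; v=o["eef_pos"]+[0,0,.008]-h; f=v[0]*np.cos(p[2])+v[1]*np.sin(p[2]); print(np.hypot(f,v[2]),np.arctan2(v[2],-f))
im=r.get_image("scene"); cv2.imwrite("pics/s2.png",im)
E
```

```text
[0.55364499 0.01524767 0.31152991] [-1.79957098e+02  9.10196373e-02  6.29838643e+00] [-2.76087739  4.50958479 -3.44345388] 0.1822015780217072
0.1287246289185766 1.0967490747078612
```

View pics/s2.png

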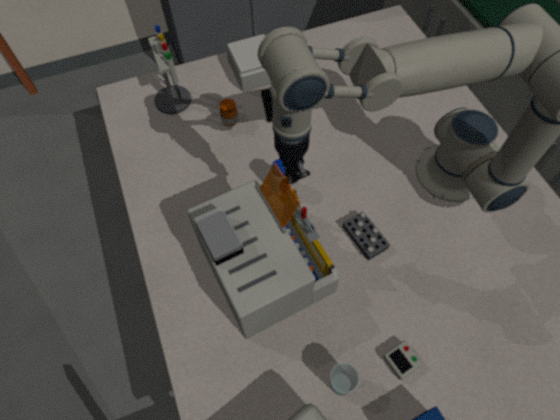

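The scene view shows the cover following the hand, steeply raised at about (280,195). I'll carry on along the arc.

Request:
apply_moves:
  rows:
    - {"travel": [0.0118,0,-0.0053],"rotation": [0,0,0],"claw": 1}
    - {"travel": [0.0123,0,-0.0041],"rotation": [0,0,0],"claw": 1}
    - {"travel": [0.0126,0,-0.0028],"rotation": [0,0,0],"claw": 1}
    - {"travel": [0.0129,0,-0.0016],"rotation": [0,0,0],"claw": 1}
    - {"travel": [0.0129,0,-0.0003],"rotation": [0,0,0],"claw": 1}

```text
t: 4.62
eef_pos: [0.6155, 0.0221, 0.3257]
tcp_rot: [-180.0, 0.1, 6.3]
ft_force: [-4.6, 4.6, -2.0]
grip_width: 0.176
```

Request:
apply_moves:
  rows:
    - {"travel": [0.0111,0,0.0008],"rotation": [0,0,0],"claw": 1}
    - {"travel": [0.011,0,0.0018],"rotation": [0,0,0],"claw": 1}
    - {"travel": [0.0108,0,0.0027],"rotation": [0,0,0],"claw": 1}
    - {"travel": [0.0106,0,0.0036],"rotation": [0,0,0],"claw": 1}
    - {"travel": [0.0102,0,0.0045],"rotation": [0,0,0],"claw": 1}

```text
t: 5.25
eef_pos: [0.6692, 0.0281, 0.3132]
tcp_rot: [-180.0, -0.1, 6.3]
ft_force: [-2.9, 3.6, 0.9]
grip_width: 0.18
```

Request:
apply_moves:
  rows:
    - {"travel": [0.002,0,0.001],"rotation": [0,0,0],"claw": 1}
    - {"travel": [0,0,0],"rotation": [0,0,0],"claw": 1}
    - {"travel": [0,0,0],"rotation": [0,0,0],"claw": 1}
    - {"travel": [0,0,0],"rotation": [0,0,0],"claw": 1}
    - {"travel": [0,0,0],"rotation": [0,0,0],"claw": 1}

```text
t: 5.88
eef_pos: [0.6711, 0.0282, 0.3122]
tcp_rot: [-180.0, -0.1, 6.3]
ft_force: [-1.3, 4.9, 2.4]
grip_width: 0.179
```

```bash
python3 - <<'E'
from h import *
from station import r
p=np.load("bay2.npy")
o=r.get_obs(); print(o["eef_pos"],o["tcp_rot"],o["ft_force"],o["grip_width"])
h=bay2w(p,[.085,-.055,.205])[0]; v=o["eef_pos"]+[0,0,.008]-h; f=v[0]*np.cos(p[2])+v[1]*np.sin(p[2]); print(np.hypot(f,v[2]),np.arctan2(v[2],-f))
im=r.get_image("scene"); cv2.imwrite("pics/s3.png",cv2.resize(im[100:300,180:400],None,fx=3,fy=3))
cv2.imwrite("pics/w3.png",r.get_image("wrist"))
E
```

```text
[0.67113885 0.02823681 0.31221878] [-1.79985605e+02 -1.27595452e-01  6.31220575e+00] [-1.31972945  4.92578726  2.40800626] 0.17851727408450027
0.1296509155021426 2.0471241701994267
```

View pics/s3.png

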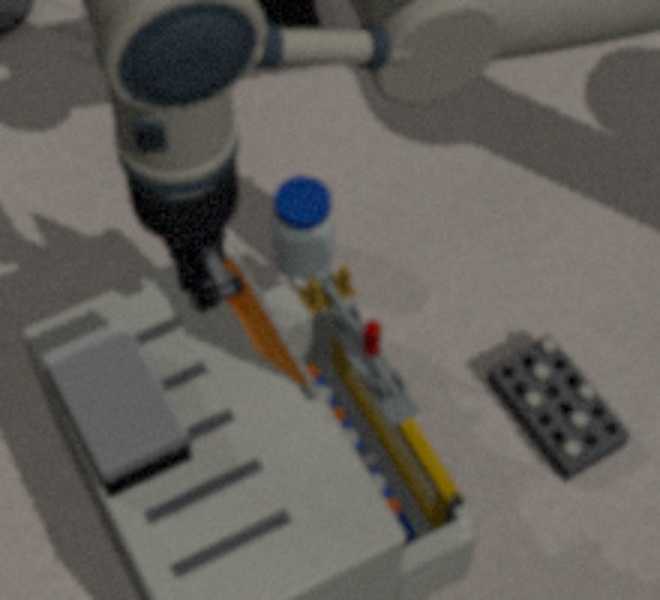

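View pics/w3.png

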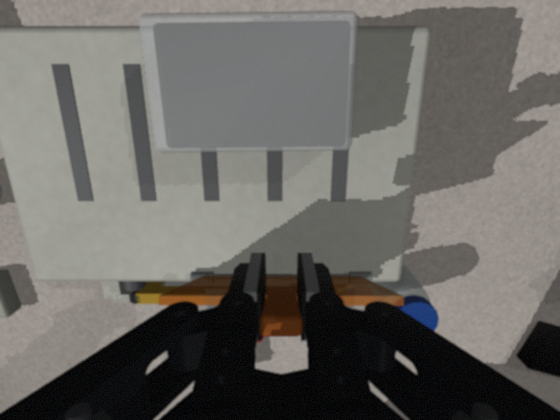

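Request:
apply_moves:
  rows:
    - {"travel": [0.0025,-0.001,0.0014],"rotation": [0,0,0],"claw": 1}
    - {"travel": [0.0025,0,0.0014],"rotation": [0,0,0],"claw": 1}
    - {"travel": [0,0,0],"rotation": [0,0,0],"claw": 1}
    - {"travel": [0,0,0],"rotation": [0,0,0],"claw": 1}
    - {"travel": [0,0,0],"rotation": [0,0,0],"claw": 1}

```text
t: 6.6
eef_pos: [0.6744, 0.0287, 0.3105]
tcp_rot: [179.9, 0.0, 6.2]
ft_force: [-11.2, 0.7, 7.5]
grip_width: 0.182
```

Request:
apply_moves:
  rows:
    - {"travel": [-0.003,0,0],"rotation": [0,0,0],"claw": 0.2}
    - {"travel": [0,0,0],"rotation": [0,0,0],"claw": -0.2}
    - {"travel": [0,0,0],"rotation": [0,0,0],"claw": -0.2}
    - {"travel": [0,0,-0.025],"rotation": [0,0,0],"claw": -0.2}
    - {"travel": [0,0,-0.035],"rotation": [0,0,0],"claw": -0.2}

```text
t: 7.22
eef_pos: [0.673, 0.0288, 0.3667]
tcp_rot: [-180.0, 0.2, 6.3]
ft_force: [0.6, 0.1, 0.4]
grip_width: 0.6
```

Request:
apply_moves:
  rows:
    - {"travel": [-0.04,0,0],"rotation": [0,0,0],"claw": -0.2}
    - {"travel": [-0.04,0,0.01],"rotation": [0,0,0],"claw": -0.2}
    - {"travel": [-0.04,-0.005,0.03],"rotation": [0,0,0],"claw": -0.2}
    - {"travel": [-0.04,-0.01,0.03],"rotation": [0,0,0],"claw": -0.2}
    - {"travel": [-0.04,-0.012,0.02],"rotation": [0,0,0],"claw": -0.2}

```text
t: 7.85
eef_pos: [0.4697, 0.0339, 0.2759]
tcp_rot: [180.0, 0.1, 6.2]
ft_force: [1.0, 0.3, 0.2]
grip_width: 0.602
```

```bash
python3 - <<'E'
from h import *
from station import r
p=np.load("bay2.npy")
o=r.get_obs(); print(o["t"],o["eef_pos"],o["tcp_rot"],o["ft_force"],o["grip_width"])
ci=r.camera_info("wrist"); im=r.get_image("wrist"); np.savez("w4.npz",im=im,**ci)
for q in [[0,-.03,.172],[0,-.03,.126],[0,-.108,.117],[0,.12,.105]]: print(proj(ci,bay2w(p,q)))
m=r.cut_out("wrist","knob")
for k in m[:2]: print(k["conf"],k["rect"],np.argwhere(k["region"]).mean(0)[::-1])
cv2.imwrite("pics/w4.png",im)
s=r.get_image("top"); cv2.imwrite("pics/t4.png",cv2.resize(s[115:265,165:365],None,fx=4,fy=4,interpolation=cv2.INTER_CUBIC))
s=r.get_image("scene"); cv2.imwrite("pics/s4.png",cv2.resize(s[100:300,180:400],None,fx=3,fy=3))
E
```

```text
7.85 [0.46972018 0.03388983 0.27593506] [1.79998620e+02 7.92722228e-02 6.24166355e+00] [1.02588846 0.26789795 0.1815593 ] 0.6024601494387596
[[284.64240061 137.33524534]]
[[284.08230953 131.99560667]]
[[373.56110633 131.33282602]]
[[118.31270188 129.74144369]]
0.84 [273.6, 121.8, 296.7, 145.5] [284.76406926 134.51298701]
0.52 [160.6, 217.7, 272.8, 284.7] [218.1714876  247.65082645]
```

View pics/w4.png

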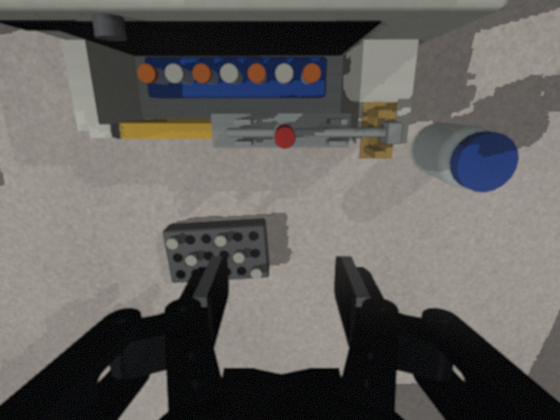

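View pics/t4.png

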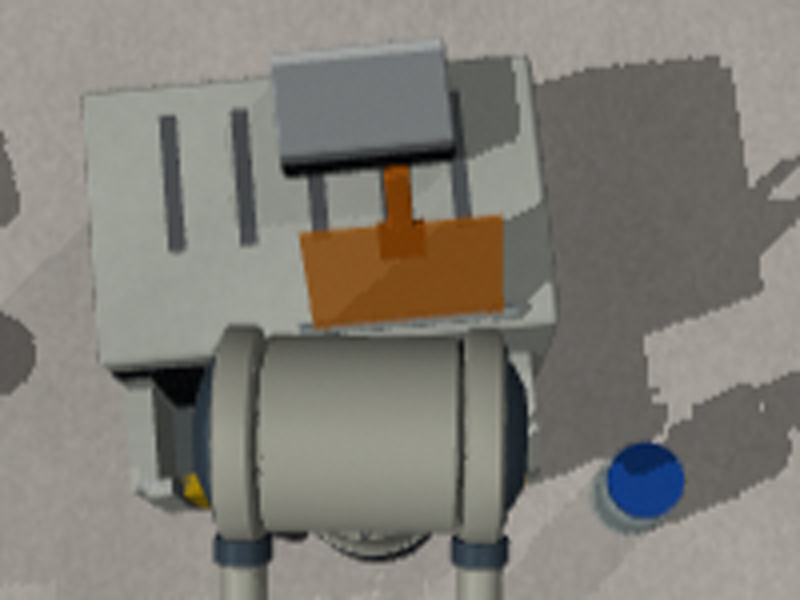

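View pics/s4.png

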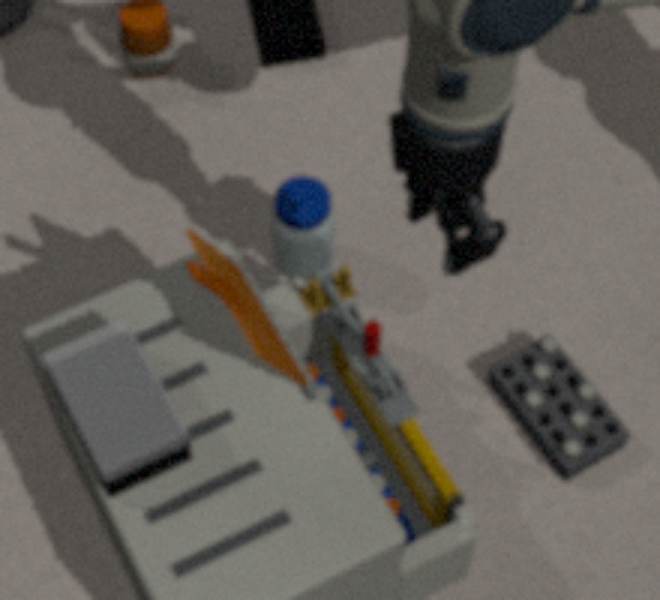

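```bash
python3 - <<'E'
from h import *
from station import r
p=np.load("bay2.npy"); ct=r.camera_info("top")
T=np.array([(398,168),(302,235),(502,218)])/4+[165,115]-.4
print(T)
for q in [1.8,1.85,1.9,1.95,2.0,2.05]: print(q,np.round(proj(ct,bay2w(p,[cov(q,.15,-.055),cov(q,.098,.01),cov(q,.098,-.12)])),1).tolist())
plan([.526,.0366,.149],6.2,5)
E
```

```text
[[264.1  156.6 ]
 [240.1  173.35]
 [290.1  169.1 ]]
1.8 [[264.9, 167.4], [239.9, 180.0], [291.3, 175.4]]
1.85 [[264.6, 164.7], [239.7, 178.3], [291.0, 173.8]]
1.9 [[264.3, 162.2], [239.6, 176.7], [290.8, 172.1]]
1.95 [[264.1, 159.7], [239.6, 175.1], [290.6, 170.6]]
2.0 [[263.9, 157.4], [239.5, 173.6], [290.4, 169.1]]
2.05 [[263.6, 155.2], [239.4, 172.2], [290.2, 167.7]]
t 8.05 pose [0.471  0.034  0.2779] [ 1.7998e+02 -4.0000e-02  6.2900e+00]
[0.011, 0.0007, 0.0258] [0.001, -0.001, 0.003]
[0.011, 0.0007, 0.0258] [0.001, -0.001, 0.003]
[0.011, 0.0007, 0.0258] [0.001, -0.001, 0.003]
[0.011, 0.0007, 0.0258] [0.001, -0.001, 0.003]
[0.011, 0.0007, 0.0258] [0.001, -0.001, 0.003]
```

Request:
apply_moves:
  rows:
    - {"travel": [0.015,0.0007,0.026],"rotation": [0,0,0],"claw": -0.2}
    - {"travel": [0.015,0.0007,0.026],"rotation": [0,0,0],"claw": -0.2}
    - {"travel": [0.015,0.0007,0.026],"rotation": [0,0,0],"claw": -0.2}
    - {"travel": [0.01,0.0007,0.026],"rotation": [0,0,0],"claw": -0.2}
    - {"travel": [0,0.0007,0.024],"rotation": [0,0,0],"claw": -0.2}

```text
t: 8.68
eef_pos: [0.5286, 0.0362, 0.1498]
tcp_rot: [180.0, -0.1, 6.3]
ft_force: [0.5, 0.7, -0.6]
grip_width: 0.598
```

Request:
apply_moves:
  rows:
    - {"travel": [0,0,0],"rotation": [0,0,0],"claw": 0.2}
    - {"travel": [0,0,0],"rotation": [0,0,0],"claw": 1}
    - {"travel": [0,0,0],"rotation": [0,0,0],"claw": 1}
    - {"travel": [0,0,0],"rotation": [0,0,0],"claw": 1}
    - {"travel": [0,0,0],"rotation": [0,0,0],"claw": 1}
  force: 60

```text
t: 9.3
eef_pos: [0.5272, 0.0375, 0.1517]
tcp_rot: [-179.9, -0.2, 6.3]
ft_force: [0.4, 5.3, -0.2]
grip_width: 0.164
```

```bash
python3 - <<'E'
from h import *
from station import r
o=r.get_obs(); print(o["t"],o["eef_pos"],o["tcp_rot"],o["ft_force"],o["moment"],o["grip_width"])
cv2.imwrite("pics/w5.png",r.get_image("wrist"))
E
```

```text
9.3 [0.52719708 0.03746265 0.15172028] [-179.9251074    -0.21091627    6.3215596 ] [ 0.43795618  5.25588251 -0.18284121] [ 0.76491124 -0.1842959  -0.06031739] 0.1640817116904093
```

View pics/w5.png

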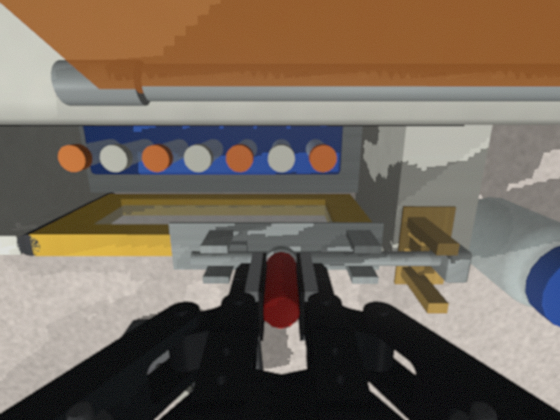

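Request:
apply_moves:
  rows:
    - {"travel": [0,-0.001,-0.003],"rotation": [0,0,0],"claw": 1}
    - {"travel": [0,0,-0.003],"rotation": [0,0,0],"claw": 1}
    - {"travel": [0,0,-0.003],"rotation": [0,0,0],"claw": 1}
    - {"travel": [0,0,-0.0025],"rotation": [0,0,0],"claw": 1}
    - {"travel": [0,0,0],"rotation": [0,0,0],"claw": 1}

```text
t: 9.98
eef_pos: [0.5263, 0.0374, 0.1618]
tcp_rot: [180.0, -0.0, 6.3]
ft_force: [1.7, 2.5, -0.8]
grip_width: 0.169
```

Request:
apply_moves:
  rows:
    - {"travel": [0,-0.003,-0.001],"rotation": [0,0,0],"claw": 1}
    - {"travel": [0,-0.006,0],"rotation": [0,0,0],"claw": 1}
    - {"travel": [0,-0.007,0],"rotation": [0,0,0],"claw": 1}
    - {"travel": [0,-0.007,0],"rotation": [0,0,0],"claw": 1}
    - {"travel": [0,-0.007,0],"rotation": [0,0,0],"claw": 1}

```text
t: 10.6
eef_pos: [0.5229, 0.0678, 0.1624]
tcp_rot: [180.0, -0.0, 6.3]
ft_force: [3.1, -1.1, -0.8]
grip_width: 0.164
```

```bash
python3 - <<'E'
from h import *
from station import r
o=r.get_obs(); print(o["t"],o["eef_pos"],o["tcp_rot"],o["ft_force"],o["moment"],o["grip_width"])
cv2.imwrite("pics/w6.png",r.get_image("wrist"))
E
```

```text
10.6 [0.52289973 0.0678222  0.16241514] [ 1.79988907e+02 -1.67297437e-02  6.28017531e+00] [ 3.14354149 -1.14356458 -0.83635652] [-0.34506187 -0.56447253 -0.09284574] 0.16427690412431442
```

View pics/w6.png

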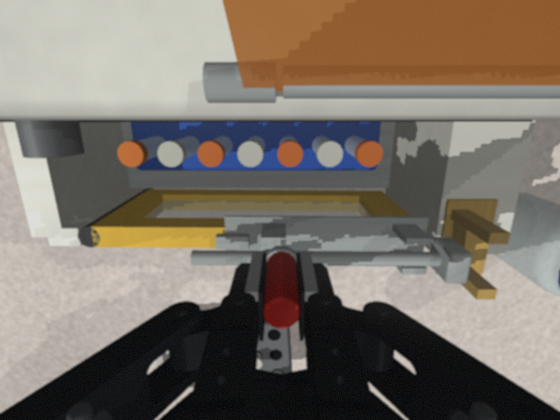

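Request:
apply_moves:
  rows:
    - {"travel": [-0.001,-0.003,0],"rotation": [0,0,0],"claw": 1}
    - {"travel": [0,-0.003,0],"rotation": [0,0,0],"claw": 1}
    - {"travel": [0,0,0],"rotation": [0,0,0],"claw": 1}
    - {"travel": [0,0,0],"rotation": [0,0,0],"claw": 1}
    - {"travel": [0,0,0],"rotation": [0,0,0],"claw": 1}

```text
t: 11.28
eef_pos: [0.5212, 0.0735, 0.1624]
tcp_rot: [-180.0, -0.0, 6.3]
ft_force: [3.2, 1.4, -1.6]
grip_width: 0.164
```

Request:
apply_moves:
  rows:
    - {"travel": [-0.006,0,0],"rotation": [0,0,0.5],"claw": 1}
    - {"travel": [-0.006,-0.0002,0],"rotation": [0,0,0.5],"claw": 1}
    - {"travel": [-0.006,-0.0002,0],"rotation": [0,0,0.5],"claw": 1}
    - {"travel": [-0.006,-0.0002,0],"rotation": [0,0,0.5],"claw": 1}
    - {"travel": [0,0,0],"rotation": [0,0,0],"claw": 1}

```text
t: 11.9
eef_pos: [0.4973, 0.0729, 0.1626]
tcp_rot: [-180.0, -0.0, -5.7]
ft_force: [5.6, 1.4, -1.5]
grip_width: 0.169
```

```bash
python3 - <<'E'
from h import *
from station import r
o=r.get_obs(); print(o["t"],o["eef_pos"],o["tcp_rot"],o["ft_force"],o["moment"],o["grip_width"])
cv2.imwrite("pics/w7.png",r.get_image("wrist"))
E
```

```text
11.9 [0.49730079 0.07292612 0.16258718] [-1.79998926e+02 -4.20130864e-02 -5.70721781e+00] [ 5.59745619  1.44874487 -1.49593659] [ 0.0057712  -0.74864675 -0.23151427] 0.1694074521275553
```

View pics/w7.png

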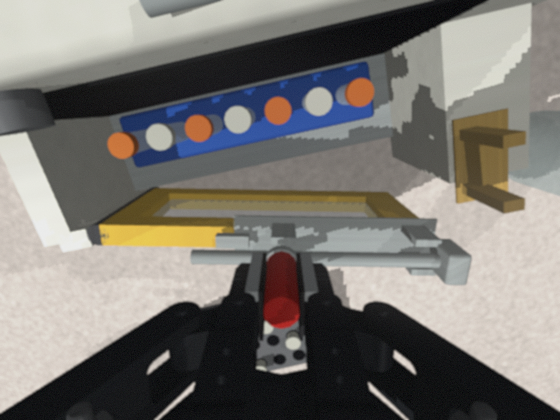

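The gate is opening with the hand: the frame stays level with the rod at row 258, and the nose at (455,262) is free of the keeper. I'll swing it the rest of the way, about 7.5° more.

Request:
apply_moves:
  rows:
    - {"travel": [-0.006,-0.0002,0],"rotation": [0,0,0.5],"claw": 1}
    - {"travel": [-0.006,-0.0002,0],"rotation": [0,0,0.5],"claw": 1}
    - {"travel": [-0.003,-0.0001,0],"rotation": [0,0,0.25],"claw": 1}
    - {"travel": [0,0,0],"rotation": [0,0,0],"claw": 1}
    - {"travel": [0,0,0],"rotation": [0,0,0],"claw": 1}

```text
t: 12.58
eef_pos: [0.4827, 0.0753, 0.1624]
tcp_rot: [180.0, -0.0, -13.2]
ft_force: [5.1, -1.9, -1.8]
grip_width: 0.169
```

```bash
python3 - <<'E'
from h import *
from station import r
p=np.load("bay2.npy")
o=r.get_obs(); print(o["t"],o["eef_pos"],o["tcp_rot"],o["ft_force"],o["moment"],o["grip_width"])
h=bay2w(p,[0,.12,.105])[0]; v=o["eef_pos"]-h; c,s=np.cos(p[2]),np.sin(p[2]); b=[c*v[0]+s*v[1],-s*v[0]+c*v[1]]
print("gate",np.arctan2(-b[0],-b[1]),"draw",.15-np.hypot(*b))
cv2.imwrite("pics/w8.png",r.get_image("wrist"))
s=r.get_image("top"); cv2.imwrite("pics/t8.png",cv2.resize(s[115:265,165:365],None,fx=4,fy=4,interpolation=cv2.INTER_CUBIC))
E
```

```text
12.575 [0.4827003  0.07528883 0.16242611] [ 1.79966375e+02 -1.39263390e-02 -1.31876516e+01] [ 5.1178907  -1.94403408 -1.75011732] [-0.43488456 -0.77602357 -0.23882484] 0.16858488919696485
gate 0.3407508225032891 draw 0.036589180850361405
```

View pics/w8.png

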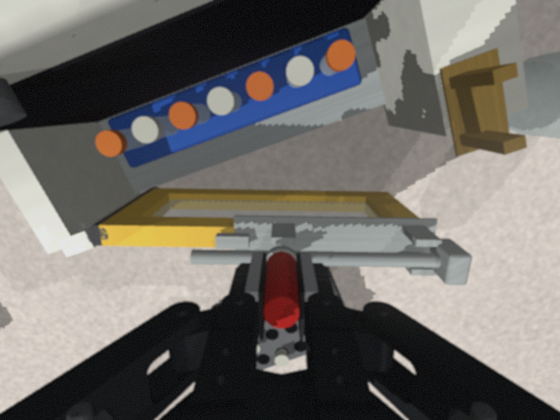

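View pics/t8.png

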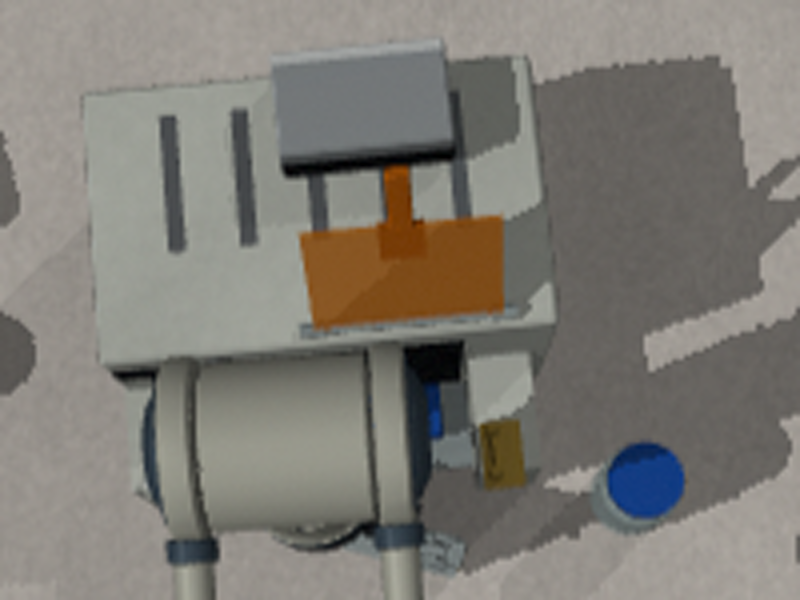

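Gate at about 0.34 rad, bolt drawn about 36 mm, and the cover still at (400,270) in the enlarged top view, as after its release. I'll hold still once to check that it is steady, then hand in.

Request:
apply_moves:
  rows:
    - {"travel": [0,0,0],"rotation": [0,0,0],"claw": 1}
    - {"travel": [0,0,0],"rotation": [0,0,0],"claw": 1}
    - {"travel": [0,0,0],"rotation": [0,0,0],"claw": 1}
    - {"travel": [0,0,0],"rotation": [0,0,0],"claw": 1}
    - {"travel": [0,0,0],"rotation": [0,0,0],"claw": 1}

```text
t: 13.3
eef_pos: [0.4827, 0.0753, 0.1624]
tcp_rot: [180.0, -0.0, -13.2]
ft_force: [4.2, -3.0, -0.6]
grip_width: 0.168
```

```bash
python3 - <<'E'
from station import r
o=r.get_obs(); print(o["t"],o["eef_pos"],o["tcp_rot"],o["grip_width"])
print(r.hand_in())
E
```

```text
13.3 [0.48265001 0.07530741 0.16235806] [ 1.79965702e+02 -6.67661482e-03 -1.32153678e+01] 0.16777708081208076
the job is handed in; nothing more can be done
None
```

I finished the task and handed it in at about 13.3 s. The hand-in gives no verdict, so success isn't confirmed.

- **Cover:** I swung it back by the tab at about 0.8 rad/s until the contact force rose to 11 N on the stop. The top picture taken after I let go fits 2.0 rad, and the cover looked unchanged at the end.
- **Bolt:** I gripped the knob at 60 N, lifted it about 10–11 mm and drew it clear of the keeper. The final hand pose puts the draw at about 36 mm.
- **Gate:** I swung it by the knob to about 0.34 rad, worked out from the hand pose. The hand was steady over the last 0.6 s, and the fingers were still closed on the knob at 14 mm.
- **Other things:** The bottle and tip box looked unmoved in the last top view. I did not recheck the tube rack, spare rack, beaker, timer and jar at the end, but the hand stayed well above them.

None of the checks I made disagreed. The gate and bolt values come from the hand pose and the fitted bay pose, which left up to about 1.6 px of error in the pictures. They are not direct joint readings.

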